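Snap the sprung dust cap into the hub of a wet whetstone machine

ROBOT

A 6-joint arm with a two-finger parallel gripper is mounted at the origin on the work surface. World frame = base frame: x ahead of the robot, y to its left, z up, the work surface at z = 0. Lengths are in mm, angles in rad, forces in N, time in s.
With the tool pointing down it reaches from about 275 to 975 mm from the base axis. Payload 8.4 kg.
Tool frame: the origin (TCP) lies midway between the tips of the shut fingers; the grasp point (between the pads) lies 19 mm behind it; z points along the fingers, y is the direction in which the jaws open and shut (so a half turn about z gives the same grasp; the last joint's range is limited). The gripper opens to 92 mm and grips with 3 to 60 N. Pads are 20 mm wide; open, the fingers measure 128 mm over their backs; the gripper's body (75 mm by 189 mm) begins 69 mm behind the grasp point.
Start: joints at [-1.13, 0.353, 1.633, -0, 1.155, -0.002], TCP at [267.793, -564.725, 214.583] pointing down, gripper open.
Joint ranges: [-2.63, 2.63], [-0.92, 2.1], [0.06, 2.66], [-1.3, 4.44], [0, 2.69], [-3.02, 3.02]. Speed limits (rad/s): [2.22, 2.22, 2.79, 3.14, 3.14, 3.14].

INTERFACE

Orientations are given as [roll, pitch, yaw] about the fixed x, y, z axes, in that order (R = Rz(yaw) Ry(pitch) Rx(roll)).
In Python, from station import * gives the robot as it stands.
- The arm moves only by the tool arm_command, never from a script. Its argument "targets" is a list of rows, each a list of 6 numbers: the shift along the tool's x, y, z in m, then the turn, a rotation vector about the tool's x, y, z in rad. A call has 1 to 8 rows; each row shifts and turns the commanded pose from where the row before left it, along the tool's axes as they then stand; what a row does not reach is not made up. A row lasts 1/12 s, in which the tool goes at most 41.7 mm and 7.16 degrees, less where a joint would pass 70% of its speed; a pose out of reach is approached as far as the arm can. A call is refused whole if a number of a shift passes 0.0417 or a number of a turn 0.125, either way. A call with a gripper value outside its range is refused whole. "fingers" is the closure, from 0 (fully open) to 1 (shut), set as the call begins (left out, the last holds). The fingers move at their own pace and stop on an object; the grip force is fixed at half the most. Time passes only in rows, so rows that do not move let the fingers close. It gives the time, the measured TCP pose, the force and the opening at its end, in the units of the state.
- sense(): the state, without advancing time (a new reading comes with each control period).
- snapshot(name): name is "side" or "top"; returns (picture, depth): 384x512x3 uint8, red, green, blue; 384x512 float32, mm along the optical axis (not along the pixel's ray), 0 where there is no reading.
- calibration(name): a dict with "fovy" (degrees; the focal length in pixels is half the picture's height over the tangent of half this angle, whatever the lens; pixels are square), "cx", "cy" (the principal point, pixels), "R" (3x3) and "t" (3): a world point X has camera coordinates R X + t. Camera axes: x right, y down, z forward; pixel columns grow to the right and rows downward; lengths in mm; the calibration is good to about 2 mm. A picture is of the moment at which its call begins. calibration takes no time and is no camera call.
- sign_off(): hands the job in, once; it reports no verdict.
The state is a dict: "time": time; "joint_pos": joint angles; "joint_vel": joint speeds; "tau": joint torques, N m; "tcp_pos": TCP position; "ee_rot": TCP orientation; "ft_force": force on the tool from outside, world axes, zero at the start; "moment": the same for the moment, N m; "grip_width": finger opening in mm.
Only numpy, scipy, OpenCV 4.12 (cv2) and the standard library are available. Lean on these libraries where they do the work, as an engineer would, in place of code of your own. Each camera call takes 0.05 s, during which the arm holds its last target. There are 200 camera calls.

TASK

Close the whetstone machine's hub: take the blue spindle cap from the steel tray by pinching its two orange tabs together, feel it into the mouth of the hub in the middle of the stone, and press it gently down on its rubber seal (never more than 20 N) while you let the tabs spring out, so that both catch under the hub's rim. Leave the cap latched, level and let go, and leave the knife, the dressing block and the spanner where they lie.

Things in the scene. Friction and masses are not known exactly. Their poses are not given: they have to be found in the camera images.
- cap: loose round blue dust cap with two orange tabs on its +x and -x sides, about 0.1 kg, right way up in the tray. Origin: centre of the plug's underside, z up. Black plug: radius 21.5 mm at z 0, tapering to 24.5 mm from z 6 to 12 mm. Blue plate: radius 33 mm, z 12 to 16 mm. At z 2 to 5 mm the tabs' latch tongues, 12 mm wide, stick out of the plug to |x| 28 mm free, 24 mm pinched fully
- cap_plate (a point): centre of the top face of the cap's plate, 16 mm above the cap's origin, same axes. On it stand the tabs' two upright finger lugs, 20 mm wide (along y), 6 mm thick, 18 mm high, outer faces at |x| 18 mm free, 14 mm pinched fully. Outside the lugs the plate is bare to its 33 mm edge: fingertips that straddle the lugs can bear down on it, also while the fingers part
- seal (a joint): how far (m) the black sponge-rubber seal ring, radius 27 to 31 mm, under the cap's plate is squeezed. Free (0) its face is 7 mm above the cap's origin. It begins to give at 2 N, then 2 N per mm: the tongues get below the hub's rim from 0.0015 (5 N); solid at 0.0035 (9 N). Latched, it stays squeezed at about 0.0015, holding the tongues up against the rim
- tab_a (a joint): inward travel (m) of the tab on the cap's +x side: 0 = sprung right out, 0.004 = pinched fully. Its spring pushes out with 3 N at 0 and 6.2 N at 0.004; both tabs must be pinched fully for the tongues to pass the hub's rim
- tab_b (a joint): the same for the tab on the cap's -x side
- grinder: fixed green wet whetstone machine, 380 x 260 mm. Origin on the bench under the centre of its grey basin (254 mm across, rim 112 mm up); x points to the motor hump, 135 to 240 mm from the origin, its top 148 mm up. A steel tool rest bar at y = -119 mm, its top 150 mm up. In the basin lies the 200 mm stone with the hub
- spindle_mark (a point): fixed point of the machine on the hub's nominal axis at its mouth's nominal height, 139 mm above the bench. The spindle is clamped in slots along the machine's x to tension its belt, and the stone wears: the true hub axis is up to 6 mm from here either way along the machine's x (exact in y), its mouth up to 5 mm higher or lower. It stands level: find it by touch
- basin (a point): centre of the basin's rim, on the machine's origin axis 112 mm above the bench. About the hub: an aluminium collar, 74 mm across, 22 mm above the stone; flat-topped rim turned inwards, 3.5 mm thick, leaving a round mouth 51.2 mm across; under it the bore is 62 mm wide all round (the cap fits at any turn), the nut 15 mm down. If the cap rises while the tabs go out, the tongues jam in the mouth
- tray: fixed shallow steel tray, 240 (x) x 200 (y) mm, walls 14 mm high, floor 3 mm thick; origin under its centre
- spanner: loose flat steel pin spanner, 160 mm long, 12 mm high, in the tray at its +x side, lying along y; origin on its underside near the middle; a bystander
- dresser: loose dark grey dressing block, 85 x 32 x 22 mm, on the bench; origin under its centre; a bystander
- knife: loose kitchen knife, 225 mm long, 17 mm high, on the bench, handle to its -x; origin on its underside near the bolster; a bystander

How it is judged (in metres and radians):
On the way:
1. the cap, both tabs pinched, sits in the hub's mouth with its seal pressed on the rim (horizontal distance between cap and spindle_mark below 0.009 m and value of joint seal above 0.0006 m and value of joint each of tab_a, tab_b above 0.0018 m), for 0.1 s.
At the end, for the whole second after the job is handed in: The cap sits in the hub (within 9 mm of the spindle mark in plan, origin over 120 mm above the bench), level within 0.05 rad, both tabs sprung out under the rim (tab travel under 1 mm) and holding the seal squeezed by over 0.8 mm; at rest and let go (horizontal distance between cap and spindle_mark below 0.009 m and value of joint each of tab_a, tab_b below 0.001 m and value of joint seal above 0.0008 m and angle between cap's own z axis and vertical below 0.05 rad and height (world z) of cap above 0.12 m and linear speed of cap below 0.01 m/s and angular speed of cap below 0.1 rad/s); the robot touches nothing.
It fails at once if the cap is pressed on the machine with more than 20 N (contact force between cap and grinder above 20 N).
It fails at once if the spanner, the dressing block or the knife is moved by more than 20 mm (distance of any of spanner, dresser, knife from where it was at the start of the episode above 0.02 m).
It also fails if it takes over 72 s, if anything falls off the work surface, if the arm or the gripper's body presses on something with over 40 N, if the wrist force passes 120 N, or if a joint passes its speed limit or range.

## Working session

There is one attempt and no reset: what is moved stays moved. The work goes in short steps, Python scripts to look and compute and a tool call to move; the robot and the scene stay as the last step left them, time stands still between calls to the robot, and variables do not carry over. Pictures are saved under pics/ and viewed, about 8 in all and at most 12, crops included, and the job is handed in when it is done.

Besides the shell and the picture viewer there is one more tool, called after "Request:" by a JSON object that holds its "name" and its "arguments". arm_command: Moves the arm, as the interface text tells. Its arguments: {"type":"object","properties":{"targets":{"type":"array","items":{"type":"array","items":{"type":"number"}}},"fingers":{"type":"number"}},"required":["targets"]}

```bash
mkdir -p pics
cat > h.py <<'E'
from station import *
import numpy as np, cv2
def save(n,f):
    p,d=snapshot(n); cv2.imwrite('pics/'+f+'.png',p[:,:,::-1]); np.save(f+'.npy',d); return p,d
def w(n,u,v,z):  # depth along axis
    c=calibration(n); f=192/np.tan(np.radians(c['fovy'])/2)
    X=np.array([(u-c['cx'])/f*z,(v-c['cy'])/f*z,z]); R=np.array(c['R'])
    return R.T@(X-np.array(c['t']))
def wz(n,u,v,h): # at world height h
    a=w(n,u,v,1.);b=w(n,u,v,2.); return a+(b-a)*(h-a[2])/(b[2]-a[2])
def pr(n,X):
    c=calibration(n); f=192/np.tan(np.radians(c['fovy'])/2); q=np.array(c['R'])@np.array(X)+np.array(c['t'])
    return q[:2]/q[2]*f+[c['cx'],c['cy']]
E
python3 - <<'E'
from h import *
for n in('top','side'): save(n,n+'0'); print(calibration(n))
a=cv2.imread('pics/top0.png');cv2.imwrite('pics/top0b.png',cv2.resize(a,(800,600),interpolation=cv2.INTER_CUBIC))
print(sense())
E
```

```text
{'fovy': 57.294856962153474, 'cx': 258.1544910293735, 'cy': 190.0442590548367, 'R': array([[ 0.02819929, -0.99906388,  0.0328048 ],
       [-0.99368971, -0.03158156, -0.10762609],
       [ 0.10856136, -0.02956282, -0.99365007]]), 't': array([-19.04510852, 509.03775795, 914.82393642])}
{'fovy': 57.98701445261385, 'cx': 253.7717280119286, 'cy': 190.69596887185617, 'R': array([[-0.85357938, -0.52068897,  0.01688901],
       [-0.29948424,  0.46390994, -0.83372463],
       [ 0.42627623, -0.71670814, -0.5519221 ]]), 't': array([456.36891208, 228.64167533, 752.9309338 ])}
{'time': 0.1, 'joint_pos': array([-1.13043159e+00,  3.53552153e-01,  1.63398934e+00, -3.63849334e-07,
        1.15522572e+00, -2.39743860e-03]), 'joint_vel': array([-0.00033927, -0.0004297 , -0.00198109,  0.00041806,  0.00316097,
        0.00056783]), 'tau': array([ 1.46125944e-04, -5.94903910e+01, -3.34930587e+01,  7.00534950e-02,
        1.84800377e-02, -2.09315692e-05]), 'tcp_pos': array([ 267.59871297, -564.35881125,  213.98561092]), 'ee_rot': array([-3.14041810e+00, -2.48321640e-06,  4.42762322e-01]), 'ft_force': array([ 0.62851291,  0.14483498, -0.39479892]), 'moment': array([-0.01419777, -0.03016752, -0.01039792]), 'grip_width': 92.13821828165524}
```

View pics/top0b.png

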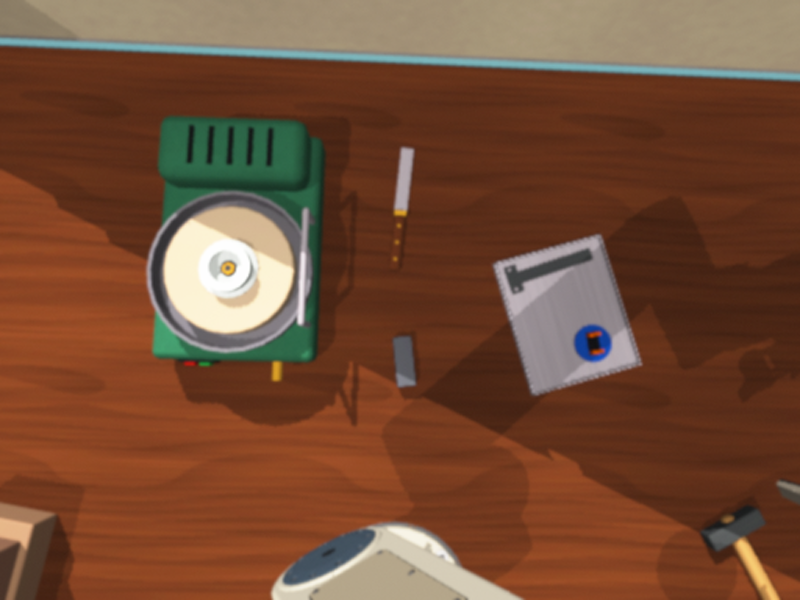

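View pics/side0.png

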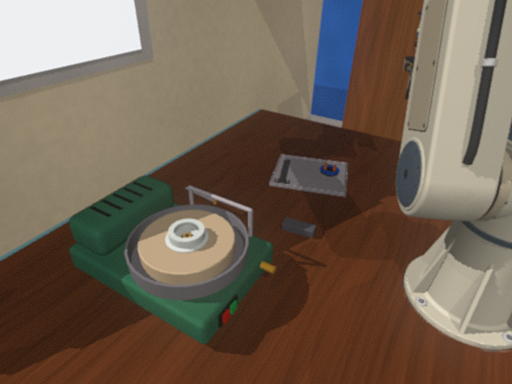

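The top view (800x600) shows the hub at about (228,268) and the cap at (593,343) with orange lugs at its upper and lower sides. The machine's +x points up in the picture. I'll enlarge both.

Run:
```python
from h import *
p=cv2.imread('pics/top0.png'); d=np.load('top0.npy')
a=cv2.resize(p[195:245,355:405],(400,400),interpolation=cv2.INTER_NEAREST)
b=cv2.resize(p[146:196,121:171],(400,400),interpolation=cv2.INTER_NEAREST)
cv2.imwrite('pics/c0.png',np.hstack([a,b]))
h=cv2.cvtColor(p,cv2.COLOR_BGR2HSV)
sub=np.zeros(p.shape[:2],bool); sub[195:245,355:405]=1
cap=sub&(h[...,1]>130)&(h[...,2]>60)&((h[...,0]>105)&(h[...,0]<130))
org=sub&(h[...,1]>150)&(h[...,2]>90)&((h[...,0]<18))
ys,xs=np.nonzero(cap); (c,r)=cv2.minEnclosingCircle(np.c_[xs,ys].astype(np.float32)); print('cap',c,r,wz('top',*c,19), np.median(d[cap]))
P=w('top',c[0],c[1],np.median(d[cap]));print(P)
n,l,s,ce=cv2.connectedComponentsWithStats(org.astype(np.uint8))
for i in range(1,n): print(s[i],ce[i],wz('top',*ce[i],37), np.median(d[l==i]))
# height map
u,v=np.meshgrid(np.arange(512),np.arange(384)); c=calibration('top');f=192/np.tan(np.radians(c['fovy'])/2)
X=np.stack([(u-c['cx'])/f*d,(v-c['cy'])/f*d,d],-1)-c['t']; W=X@np.array(c['R']); np.save('W.npy',W)
for pt in [(146,171),(146,160),(160,171),(133,171),(146,150),(146,183),(130,195),(370,200),(440,150)]: print(pt,W[pt[1],pt[0]].round(1))
z=W[...,2]; hub=(z>132)&(z<146)&(abs(u-146)<22)&(abs(v-171)<22); 
(c2,r2)=cv2.minEnclosingCircle(np.c_[u[hub],v[hub]].astype(np.float32)); print('hub',c2,r2,hub.sum(),wz('top',*c2,139),np.median(z[hub]),z[hub].max())
mach=(z>20)&(z<200)&(u<215)&(v>70)&(v<235)
g=(h[...,0]>60)&(h[...,0]<90)&(h[...,1]>100)&(v<235)&(u<215)
hum=g&(z>143)&(z<153); rect=cv2.minAreaRect((W[...,:2][hum]).astype(np.float32)); print('hump',rect,hum.sum(),np.median(z[hum]))
rim=(z>107)&(z<117)&(u<215)&(v>115)&(v<230)&~g; 
# circle fit of outer rim
q=W[rim][:,:2]; ce=q.mean(0)
from scipy.optimize import least_squares
ang=np.degrees(np.arctan2(*(q-ce).T[::-1])); 
for k in range(2):
  rr=np.hypot(*(q-ce).T); ang=((np.degrees(np.arctan2(*(q-ce).T[::-1])))//8)
  o=np.array([q[ang==a][np.argmax(rr[ang==a])] for a in np.unique(ang)])
  s=least_squares(lambda t:np.hypot(o[:,0]-t[0],o[:,1]-t[1])-t[2],[*ce,127],loss='soft_l1'); ce=s.x[:2]; print('rim',s.x,len(o))
```

```text
cap (379.0161437988281, 219.01612854003906) 11.68412971496582 [ 441.7141854  -334.26839663   19.        ] 954.7462
[ 441.74931823 -334.63158369   18.04184548]
[403 206   2   4   5] [403.8 207.2] [ 474.57592368 -394.87444627   37.        ] 980.1466
[376 213   8   3  18] [379.27777778 213.83333333] [ 454.86157463 -328.27850593   37.        ] 939.48425
[378 223   8   4  16] [381.5 224.5] [ 426.70547252 -333.98974619   37.        ] 937.9158
[377 236  28   9 128] [394.84375  241.484375] [ 382.93860744 -369.28541376   37.        ] 968.51526
(146, 171) [536.1 269.  124.3]
(146, 160) [560.2 266.4 138.8]
(160, 171) [536.1 233.9 131.5]
(133, 171) [533.  295.2 138. ]
(146, 150) [589.  274.5 116.4]
(146, 183) [505.7 263.4 137.4]
(130, 195) [477.8 304.7 118.9]
(370, 200) [ 494.2 -315.5    3. ]
(440, 150) [ 644.3 -520.7   -3.4]
hub (144.0056610107422, 170.5603790283203) 16.070371627807617 430 [534.78015995 269.37887747 139.        ] 137.88351148316082 141.5020115277559
hump ((718.37353515625, 269.4474792480469), (92.30103302001953, 216.20553588867188), 0.34469789266586304) 2733 146.7002124397391
rim [533.31933868 270.01303899 126.32108215] 46
rim [533.29776684 270.0424703  126.29609184] 46
```

View pics/c0.png

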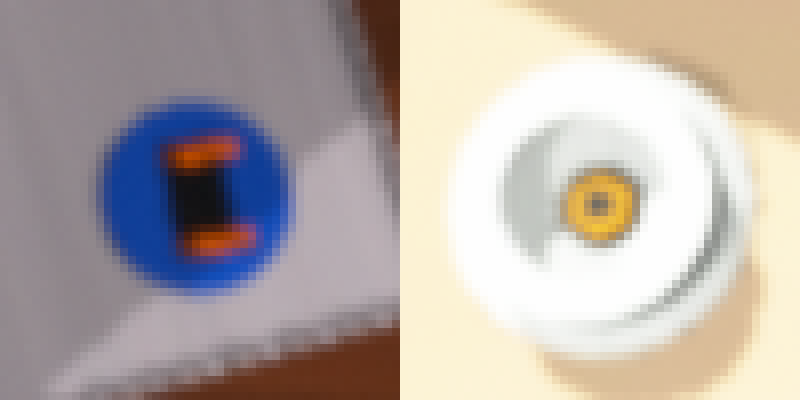

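The crops show the cap's lugs at (202,155) and (222,240), and the hub's top ring centred at about (580,191) in the right crop. The cap's yaw is therefore about 0.2 rad. I'll refine the hub position and plan the moves.

```bash
cat >> h.py <<'E'
def plan(x,y,z,yaw):
    s=sense(); p=s['tcp_pos']; a=s['ee_rot'][2]; d=np.array([x,y,z])-p
    t=(yaw-a+np.pi)%(2*np.pi)-np.pi
    c,n=np.cos(a),np.sin(a)
    print('pos',p.round(1),'rot',s['ee_rot'].round(4),'F',s['ft_force'].round(2),'w',round(s['grip_width'],1),'q',s['joint_pos'].round(2))
    print('shift before turn',np.round([d[0]*c+d[1]*n,d[0]*n-d[1]*c,-d[2]],1),'turn z',round(-t,3))
E
python3 - <<'E'
from h import *
for u,v in [(143.05,169.4),(143.05,169.25),(142.9,169.6)]: print(wz('top',u,v,139))
W=np.load('W.npy');p=cv2.imread('pics/top0.png')
m=(p.min(2)>235); sub=np.zeros(m.shape,bool); sub[146:196,121:171]=1; m&=sub
q=W[m]; q=q[(q[:,2]>130)]; print(len(q),q.mean(0),np.median(q[:,2]),np.percentile(q,[2,98],axis=0))
s=calibration('side')
print('side proj cap,hub', pr('side',[441,-333,19]),pr('side',[536,270,139]))
d=np.load('side0.npy')
for u,v in [(172,237),(200,230),(186,222),(186,247)]: print(w('side',u,v,d[v,u]).round(1))
plan(441.3,-333.2,100,1.77)
E
```

```text
[537.46405925 271.77717287 139.        ]
[537.8208148 271.7997201 139.       ]
[536.97666102 272.09624672 139.        ]
386 [534.612249   269.39703725 142.25557734] 137.95181460091493 [[500.36200666 236.20352121 134.91337088]
 [569.49064856 304.45038494 140.86260325]]
side proj cap,hub [328.94288635 168.83855941] [185.86584463 228.44496942]
[543.1 303.8 137.5]
[510.3 256.4 136.8]
[552.3 251.  136. ]
[513.6 298.2 120.9]
pos [ 267.6 -564.4  214. ] rot [-3.1404 -0.      0.4428] F [ 0.63  0.14 -0.39] w 92.1 q [-1.13  0.35  1.63 -0.    1.16 -0.  ]
shift before turn [ 256.  -134.4  114. ] turn z -1.327
```

Request:
{"name": "arm_command", "arguments": {"targets": [[0.032,-0.0167,0,0,0,0],[0.032,-0.0167,0,0,0,0],[0.032,-0.0167,0,0,0,0],[0.032,-0.0167,0,0,0,0],[0.032,-0.0167,0,0,0,0],[0.032,-0.0167,0,0,0,0],[0.032,-0.0167,0,0,0,0],[0.032,-0.0167,0,0,0,0]]}}

```text
time: 0.77
tcp_pos: [442.4, -332.7, 214.3]
ee_rot: [-3.141, 0.0, 0.443]
ft_force: [0.2, 0.9, -0.4]
grip_width: 91.6
```

Request:
{"name": "arm_command", "arguments": {"targets": [[0,0,0,0,0,-0.12],[0,0,0,0,0,-0.12],[0,0,0,0,0,-0.12],[0,0,0,0,0,-0.12],[0,0,0,0,0,-0.12],[0,0,0,0,0,-0.12],[0,0,0,0,0,-0.12],[0,0,0,0,0,-0.12]]}}

```text
time: 1.43
tcp_pos: [441.6, -334.1, 214.2]
ee_rot: [-3.141, -0.0, 1.409]
ft_force: [-1.3, -0.0, 1.1]
grip_width: 91.6
```

Request:
{"name": "arm_command", "arguments": {"targets": [[0,0,0,0,0,-0.12],[0,0,0,0,0,-0.12],[0,0,0,0,0,-0.12],[0,0,0,0,0,0],[0,0,0,0,0,0]]}}

```text
time: 1.85
tcp_pos: [441.7, -334.2, 214.3]
ee_rot: [-3.141, -0.0, 1.759]
ft_force: [0.6, -0.0, 0.7]
grip_width: 91.9
```

Run:
```python
from h import *
plan(441.3,-333.2,70,1.77)
```

```text
pos [ 441.7 -334.2  214.3] rot [-3.1412e+00 -4.0000e-04  1.7590e+00] F [ 0.61 -0.    0.69] w 91.9 q [-0.65  0.24  1.79  0.    1.11 -0.84]
shift before turn [  1.1  -0.2 144.3] turn z -0.011
```

Request:
{"name": "arm_command", "arguments": {"targets": [[0.001,0,0.035,0,0,0],[0,0,0.035,0,0,0],[0,0,0.035,0,0,0],[0,0,0.035,0,0,0],[0,0,0.015,0,0,0],[0,0,0.012,0,0,0],[0,0,0,0,0,0],[0,0,0,0,0,0]], "fingers": 0.4}}

```text
time: 2.52
tcp_pos: [441.8, -333.4, 47.7]
ee_rot: [-3.141, -0.0, 1.761]
ft_force: [0.2, -0.2, 0.2]
grip_width: 55.0
```

Run:
```python
from h import *
plan(441.3,-333.2,20,1.77)
p,d=save('side','s1')
cv2.imwrite('pics/s1c.png',cv2.resize(p[130:200,280:380,::-1],(800,560),interpolation=cv2.INTER_CUBIC))
```

```text
pos [ 441.8 -333.4   47.7] rot [-3.1414e+00 -2.0000e-04  1.7610e+00] F [ 0.24 -0.23  0.16] w 55.0 q [-0.65  0.46  1.91  0.    0.77 -0.84]
shift before turn [ 0.3 -0.5 27.7] turn z -0.009
```

View pics/s1c.png

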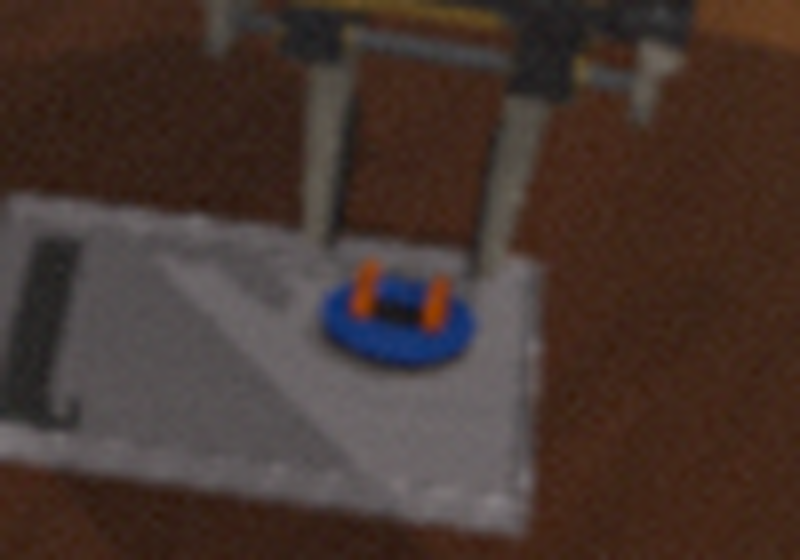

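The side crop shows the fingertips at (320,240) and (490,270), straddling the lugs at (365,290) and (437,300). They are centred, so I'll go down.

Request:
{"name": "arm_command", "arguments": {"targets": [[0,0,0.012,0,0,0],[0,0,0.008,0,0,0],[0,0,0.005,0,0,0],[0,0,0.002,0,0,0],[0,0,0,0,0,0],[0,0,0,0,0,0]]}}

```text
time: 3.07
tcp_pos: [441.6, -333.3, 20.5]
ee_rot: [-3.141, -0.0, 1.763]
ft_force: [-0.3, -0.2, -0.5]
grip_width: 55.5
```

Request:
{"name": "arm_command", "arguments": {"targets": [[0,0,0.0006,0,0,0],[0,0,0,0,0,0],[0,0,0,0,0,0]]}}

```text
time: 3.32
tcp_pos: [441.8, -333.4, 20.2]
ee_rot: [3.141, 0.0, 1.763]
ft_force: [-1.4, -0.0, -0.5]
grip_width: 55.5
```

Request:
{"name": "arm_command", "arguments": {"targets": [[0,0,0.0006,0,0,0],[0,0,0,0,0,0],[0,0,0,0,0,0]]}}

```text
time: 3.57
tcp_pos: [441.7, -333.3, 19.4]
ee_rot: [3.142, 0.0, 1.763]
ft_force: [-0.6, -0.1, -0.2]
grip_width: 55.2
```

Request:
{"name": "arm_command", "arguments": {"targets": [[0,0,0.0005,0,0,0],[0,0,0,0,0,0],[0,0,0,0,0,0]]}}

```text
time: 3.82
tcp_pos: [441.7, -333.4, 19.4]
ee_rot: [3.142, 0.0, 1.763]
ft_force: [-1.2, 1.0, 6.4]
grip_width: 55.2
```

Request:
{"name": "arm_command", "arguments": {"targets": [[0,0,0.0004,0,0,0],[0,0,0,0,0,0],[0,0,0,0,0,0]]}}

```text
time: 4.07
tcp_pos: [441.7, -333.4, 19.3]
ee_rot: [3.142, 0.0, 1.763]
ft_force: [-1.8, 2.0, 11.0]
grip_width: 55.1
```

Request:
{"name": "arm_command", "arguments": {"targets": [[0,0,-0.0005,0,0,0],[0,0,0,0,0,0],[0,0,0,0,0,0],[0,0,0,0,0,0],[0,0,0,0,0,0],[0,0,0,0,0,0]], "fingers": 1.0}}

```text
time: 4.57
tcp_pos: [441.3, -333.7, 19.5]
ee_rot: [-3.141, 0.0, 1.763]
ft_force: [-5.0, -0.8, 10.8]
grip_width: 27.0
```

Run:
```python
from h import *
plan(536,270.5,180,1.763)
```

```text
pos [ 441.3 -333.7   19.5] rot [-3.1409e+00  2.0000e-04  1.7630e+00] F [-5.02 -0.85 10.75] w 27.0 q [-0.65  0.5   1.92 -0.    0.71 -0.84]
shift before turn [ 574.9  208.4 -160.5] turn z 0.0
```

Request:
{"name": "arm_command", "arguments": {"targets": [[0,0,-0.01,0,0,0],[0,0,-0.03,0,0,0],[0,0,-0.035,0,0,0],[0,0,-0.035,0,0,0],[0,0,-0.035,0,0,0],[0,0,-0.035,0,0,0],[0,0,0,0,0,0]]}}

```text
time: 5.15
tcp_pos: [444.7, -335.5, 206.2]
ee_rot: [3.135, 0.008, 1.763]
ft_force: [1.0, -0.7, -0.3]
grip_width: 26.7
```

Request:
{"name": "arm_command", "arguments": {"targets": [[0.036,0.013,0,0,0,0],[0.036,0.013,0,0,0,0],[0.036,0.013,0,0,0,0],[0.036,0.013,0,0,0,0],[0.036,0.013,0,0,0,0],[0.036,0.013,0,0,0,0],[0.036,0.013,0,0,0,0],[0.036,0.013,0,0,0,0]]}}

```text
time: 5.82
tcp_pos: [488.5, -28.9, 198.9]
ee_rot: [3.142, -0.0, 1.763]
ft_force: [1.5, 0.7, -1.6]
grip_width: 26.9
```

Request:
{"name": "arm_command", "arguments": {"targets": [[0.036,0.013,0,0,0,0],[0.036,0.013,0,0,0,0],[0.036,0.013,0,0,0,0],[0.036,0.013,0,0,0,0],[0.036,0.013,0,0,0,0],[0.036,0.013,0,0,0,0],[0.036,0.013,0,0,0,0],[0.036,0.013,0,0,0,0]]}}

```text
time: 6.48
tcp_pos: [535.5, 273.7, 198.7]
ee_rot: [-3.141, 0.0, 1.763]
ft_force: [0.7, -0.1, -1.2]
grip_width: 26.8
```

Request:
{"name": "arm_command", "arguments": {"targets": [[0,0,0.02,0,0,0],[0,0,0,0,0,0],[0,0,0,0,0,0],[0,0,0,0,0,0]]}}

```text
time: 6.82
tcp_pos: [535.5, 270.8, 179.1]
ee_rot: [-3.141, 0.001, 1.762]
ft_force: [0.4, 0.4, -0.9]
grip_width: 26.6
```

Run:
```python
from h import *
plan(535.5,270.5,170,1.763)
p,d=save('side','s2')
a=cv2.resize(p[160:280,120:260,::-1],(700,600),interpolation=cv2.INTER_CUBIC)
cv2.imwrite('pics/s2c.png',a)
```

```text
pos [535.5 270.8 179.1] rot [-3.1406e+00  5.0000e-04  1.7623e+00] F [ 0.43  0.35 -0.91] w 26.6 q [ 0.47  0.35  1.72 -0.    1.07  0.27]
shift before turn [-0.3 -0.1  9.1] turn z -0.001
```

View pics/s2c.png

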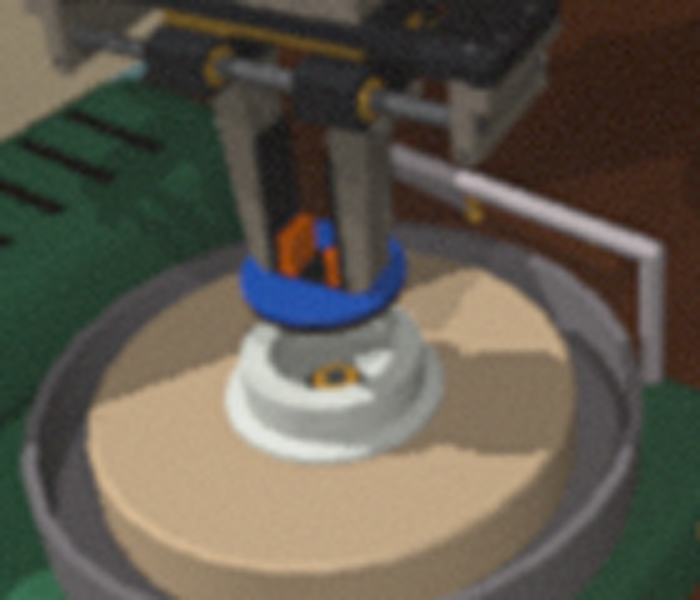

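The side crop shows the cap (plate centre about (323,290)) hanging above the hub ring (about (334,355)). I'll compare the two in projection before touching.

Run:
```python
from h import *
print('tcp proj',pr('side',[535.5,270.8,179.1]),pr('side',[535.5,270.8,163.]))
for x,y in [(535.5,270.8),(540,270.8),(531,270.8),(535.5,275)]: print(x,y,pr('side',[x,y,139]))
p=cv2.imread('pics/side0.png'); 
p2=cv2.imread('pics/s2c.png')
h=cv2.cvtColor(p2,cv2.COLOR_BGR2HSV); b=(h[...,0]>105)&(h[...,0]<130)&(h[...,1]>150)
b[:240]=0; n,l,s,c=cv2.connectedComponentsWithStats(b.astype(np.uint8)); print(s[1:][s[1:,4]>200])
a=cv2.resize(p[210:270,150:220],(700,600),interpolation=cv2.INTER_CUBIC)
# predicted rim circles (outer r37, mouth r25.6) at z139 centre 535.5,270.8
for r in (37,25.6):
  q=np.array([pr('side',[535.5+r*np.cos(t),270.8+r*np.sin(t),139]) for t in np.linspace(0,6.3,80)])
  cv2.polylines(a,[np.int32((q-[149.5,209.5])*10)],False,(0,0,255),1)
cv2.imwrite('pics/o.png',a)
p=cv2.imread('pics/top0.png'); a=cv2.resize(p[146:196,121:171],(600,600),interpolation=cv2.INTER_CUBIC)
for r in (37,25.6):
  q=np.array([pr('top',[535.5+r*np.cos(t),270.8+r*np.sin(t),139]) for t in np.linspace(0,6.3,80)])
  cv2.polylines(a,[np.int32((q-[120.5,145.5])*12)],False,(0,0,255),1)
o=cv2.imread('pics/o.png')
cv2.imwrite('pics/o.png',cv2.resize(np.hstack([o,a]),(800,369)))
```

```text
tcp proj [183.95072927 213.13453673] [184.70553517 219.51944468]
535.5 270.8 [185.79565749 228.74079636]
540 270.8 [184.11040981 227.98283573]
531 270.8 [187.49003091 229.50286141]
535.5 275 [184.4352871  229.85699936]
[[ 243  243  160   84 5808]]
```

View pics/o.png

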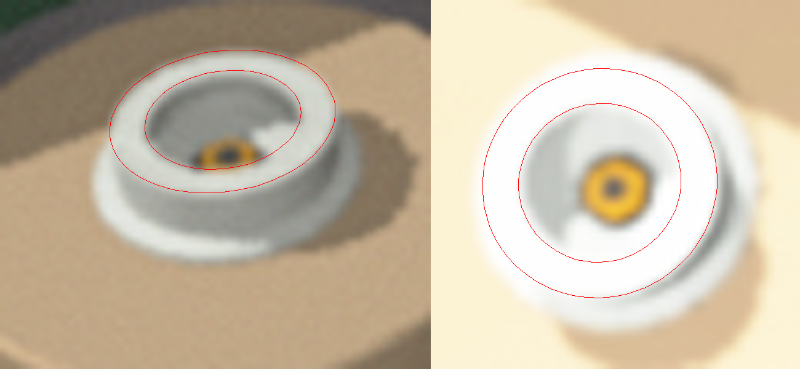

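The predicted ring matches both views to within about 1.5 mm. I'll go down to feel for it.

Request:
{"name": "arm_command", "arguments": {"targets": [[0,0,0.008,0,0,0],[0,0,0.006,0,0,0],[0,0,0.003,0,0,0],[0,0,0,0,0,0],[0,0,0,0,0,0]]}}

```text
time: 7.28
tcp_pos: [535.8, 271.5, 161.7]
ee_rot: [-3.141, 0.0, 1.762]
ft_force: [0.0, 0.4, -1.6]
grip_width: 27.0
```

Request:
{"name": "arm_command", "arguments": {"targets": [[0,0,0.001,0,0,0],[0,0,0,0,0,0],[0,0,0.001,0,0,0],[0,0,0,0,0,0],[0,0,0,0,0,0]]}}

```text
time: 7.7
tcp_pos: [535.9, 271.8, 160.0]
ee_rot: [3.142, -0.0, 1.763]
ft_force: [-0.3, -0.4, -0.7]
grip_width: 26.7
```

Request:
{"name": "arm_command", "arguments": {"targets": [[0,0,0.001,0,0,0],[0,0,0,0,0,0],[0,0,0,0,0,0]]}}

```text
time: 7.95
tcp_pos: [535.9, 271.8, 158.9]
ee_rot: [-3.141, 0.0, 1.763]
ft_force: [0.3, -0.4, -1.4]
grip_width: 26.8
```

Request:
{"name": "arm_command", "arguments": {"targets": [[0,0,0.0006,0,0,0],[0,0,0,0,0,0],[0,0,0,0,0,0]]}}

```text
time: 8.2
tcp_pos: [535.9, 271.7, 158.3]
ee_rot: [-3.141, 0.0, 1.763]
ft_force: [0.7, -0.1, -1.2]
grip_width: 27.0
```

Request:
{"name": "arm_command", "arguments": {"targets": [[0,0,0.0006,0,0,0],[0,0,0,0,0,0],[0,0,0,0,0,0]]}}

```text
time: 8.45
tcp_pos: [535.9, 271.8, 157.8]
ee_rot: [-3.142, 0.0, 1.763]
ft_force: [0.1, -0.0, -0.6]
grip_width: 26.9
```

Request:
{"name": "arm_command", "arguments": {"targets": [[0,0,0.0006,0,0,0],[0,0,0,0,0,0],[0,0,0,0,0,0]]}}

```text
time: 8.7
tcp_pos: [535.9, 271.7, 157.2]
ee_rot: [-3.142, 0.0, 1.763]
ft_force: [0.2, 0.2, -1.7]
grip_width: 26.7
```

Request:
{"name": "arm_command", "arguments": {"targets": [[0,0,0.0006,0,0,0],[0,0,0,0,0,0],[0,0,0,0,0,0]]}}

```text
time: 8.95
tcp_pos: [535.9, 271.8, 156.6]
ee_rot: [-3.142, 0.0, 1.763]
ft_force: [0.2, 0.3, -0.7]
grip_width: 26.7
```

Request:
{"name": "arm_command", "arguments": {"targets": [[0,0,0.0006,0,0,0],[0,0,0,0,0,0],[0,0,0,0,0,0]]}}

```text
time: 9.2
tcp_pos: [535.9, 271.7, 156.0]
ee_rot: [-3.142, 0.0, 1.763]
ft_force: [-0.2, -0.5, -1.3]
grip_width: 26.4
```

Request:
{"name": "arm_command", "arguments": {"targets": [[0,0,0.0006,0,0,0],[0,0,0,0,0,0],[0,0,0,0,0,0]]}}

```text
time: 9.45
tcp_pos: [535.9, 271.7, 155.3]
ee_rot: [-3.141, 0.0, 1.763]
ft_force: [0.7, 0.6, -0.9]
grip_width: 26.6
```

Request:
{"name": "arm_command", "arguments": {"targets": [[0,0,0.0006,0,0,0],[0,0,0,0,0,0],[0,0,0,0,0,0]]}}

```text
time: 9.7
tcp_pos: [535.9, 271.8, 154.8]
ee_rot: [-3.142, 0.0, 1.763]
ft_force: [-0.7, 0.4, -1.8]
grip_width: 27.0
```

Request:
{"name": "arm_command", "arguments": {"targets": [[0,0,0.0006,0,0,0],[0,0,0,0,0,0],[0,0,0,0,0,0]]}}

```text
time: 9.95
tcp_pos: [535.9, 271.8, 154.2]
ee_rot: [-3.142, 0.0, 1.763]
ft_force: [0.3, 0.0, -0.9]
grip_width: 26.9
```

Request:
{"name": "arm_command", "arguments": {"targets": [[0,0,0.0006,0,0,0],[0,0,0,0,0,0],[0,0,0,0,0,0]]}}

```text
time: 10.2
tcp_pos: [535.9, 271.7, 153.6]
ee_rot: [-3.142, 0.0, 1.763]
ft_force: [0.0, 0.2, -1.3]
grip_width: 26.7
```

Request:
{"name": "arm_command", "arguments": {"targets": [[0,0,0.0006,0,0,0],[0,0,0,0,0,0],[0,0,0,0,0,0]]}}

```text
time: 10.45
tcp_pos: [535.9, 271.8, 152.9]
ee_rot: [-3.142, 0.0, 1.763]
ft_force: [-0.4, 0.1, -1.0]
grip_width: 27.0
```

Request:
{"name": "arm_command", "arguments": {"targets": [[0,0,0.0006,0,0,0],[0,0,0,0,0,0],[0,0,0,0,0,0]]}}

```text
time: 10.7
tcp_pos: [535.9, 271.8, 152.4]
ee_rot: [-3.142, -0.0, 1.763]
ft_force: [-0.2, 0.2, -1.1]
grip_width: 26.7
```

Request:
{"name": "arm_command", "arguments": {"targets": [[0,0,0.0006,0,0,0],[0,0,0,0,0,0],[0,0,0,0,0,0]]}}

```text
time: 10.95
tcp_pos: [535.9, 271.8, 151.7]
ee_rot: [-3.142, 0.0, 1.763]
ft_force: [-0.3, 0.5, -1.5]
grip_width: 27.1
```

Request:
{"name": "arm_command", "arguments": {"targets": [[0,0,0.0006,0,0,0],[0,0,0,0,0,0],[0,0,0,0,0,0]]}}

```text
time: 11.2
tcp_pos: [535.9, 271.7, 151.1]
ee_rot: [-3.141, 0.0, 1.763]
ft_force: [-0.5, -0.7, -0.5]
grip_width: 26.5
```

Request:
{"name": "arm_command", "arguments": {"targets": [[0,0,0.0006,0,0,0],[0,0,0,0,0,0],[0,0,0,0,0,0]]}}

```text
time: 11.45
tcp_pos: [535.9, 271.8, 150.5]
ee_rot: [-3.141, 0.0, 1.763]
ft_force: [-0.1, -0.5, -1.9]
grip_width: 26.8
```

Request:
{"name": "arm_command", "arguments": {"targets": [[0,0,0.0006,0,0,0],[0,0,0,0,0,0],[0,0,0,0,0,0]]}}

```text
time: 11.7
tcp_pos: [535.9, 271.7, 149.9]
ee_rot: [-3.142, 0.0, 1.763]
ft_force: [0.3, 1.0, -1.7]
grip_width: 26.9
```

Request:
{"name": "arm_command", "arguments": {"targets": [[0,0,0.0006,0,0,0],[0,0,0,0,0,0],[0,0,0,0,0,0]]}}

```text
time: 11.95
tcp_pos: [535.9, 271.8, 149.4]
ee_rot: [-3.142, -0.0, 1.763]
ft_force: [0.2, 0.5, -0.9]
grip_width: 26.7
```

Request:
{"name": "arm_command", "arguments": {"targets": [[0,0,0.0006,0,0,0],[0,0,0,0,0,0],[0,0,0,0,0,0]]}}

```text
time: 12.2
tcp_pos: [535.9, 271.8, 148.8]
ee_rot: [-3.142, -0.0, 1.763]
ft_force: [-0.2, 0.1, -1.4]
grip_width: 26.6
```

Request:
{"name": "arm_command", "arguments": {"targets": [[0,0,0.0005,0,0,0],[0,0,0,0,0,0],[0,0,0,0,0,0]]}}

```text
time: 12.45
tcp_pos: [535.9, 271.8, 148.2]
ee_rot: [-3.141, -0.0, 1.763]
ft_force: [-0.3, -0.2, -1.3]
grip_width: 26.6
```

Request:
{"name": "arm_command", "arguments": {"targets": [[0,0,0.0005,0,0,0],[0,0,0,0,0,0],[0,0,0,0,0,0]]}}

```text
time: 12.7
tcp_pos: [535.9, 271.8, 147.9]
ee_rot: [3.142, -0.0, 1.763]
ft_force: [-0.9, 0.5, 1.3]
grip_width: 27.0
```

Request:
{"name": "arm_command", "arguments": {"targets": [[0,0,0.0005,0,0,0],[0,0,0,0,0,0],[0,0,0,0,0,0]]}}

```text
time: 12.95
tcp_pos: [536.0, 271.8, 147.5]
ee_rot: [3.141, -0.0, 1.763]
ft_force: [-2.2, 0.1, 2.2]
grip_width: 26.7
```

Request:
{"name": "arm_command", "arguments": {"targets": [[0,0,0.0005,0,0,0],[0,0,0,0,0,0],[0,0,0,0,0,0]]}}

```text
time: 13.2
tcp_pos: [535.9, 271.8, 146.9]
ee_rot: [3.141, -0.0, 1.763]
ft_force: [-3.0, 0.8, 3.2]
grip_width: 27.1
```

Fz now rises at about 2 N/mm, which matches the seal, and there is a sideways push of -3 N in x. I'll ease towards -x.

Request:
{"name": "arm_command", "arguments": {"targets": [[0.0001,-0.0005,0,0,0,0],[0,0,0,0,0,0],[0,0,0,0,0,0]]}}

```text
time: 13.45
tcp_pos: [535.9, 271.8, 146.9]
ee_rot: [3.141, -0.0, 1.763]
ft_force: [0.3, -0.2, 3.2]
grip_width: 26.6
```

Request:
{"name": "arm_command", "arguments": {"targets": [[0.0001,-0.0005,0,0,0,0],[0,0,0,0,0,0],[0,0,0,0,0,0]]}}

```text
time: 13.7
tcp_pos: [535.6, 271.9, 147.1]
ee_rot: [3.14, -0.0, 1.763]
ft_force: [2.6, -0.1, 3.2]
grip_width: 26.8
```

Request:
{"name": "arm_command", "arguments": {"targets": [[0,0.0005,0,0,0,0],[0,0,0.0005,0,0,0],[0,0,0,0,0,0],[0,0,0,0,0,0]]}}

```text
time: 14.03
tcp_pos: [535.6, 271.9, 146.4]
ee_rot: [3.141, -0.0, 1.763]
ft_force: [2.3, -0.4, 3.5]
grip_width: 26.8
```

Request:
{"name": "arm_command", "arguments": {"targets": [[0,0,0.0005,0,0,0],[0,0,0,0,0,0],[0,0,0,0,0,0]]}}

```text
time: 14.28
tcp_pos: [535.6, 271.9, 145.9]
ee_rot: [3.141, -0.0, 1.763]
ft_force: [1.8, 0.1, 5.7]
grip_width: 26.5
```

Run:
```python
from h import *
p,d=save('side','s3'); s=sense(); print(s['ft_force'],s['tcp_pos'],s['moment'])
cv2.imwrite('pics/s3c.png',cv2.resize(p[190:260,145:225,::-1],(640,560),interpolation=cv2.INTER_CUBIC))
```

```text
[ 2.1899538  -1.44684724  5.44871955] [535.56715861 271.88424895 145.93513329] [-0.06322412 -0.48024714  0.04414   ]
```

View pics/s3c.png

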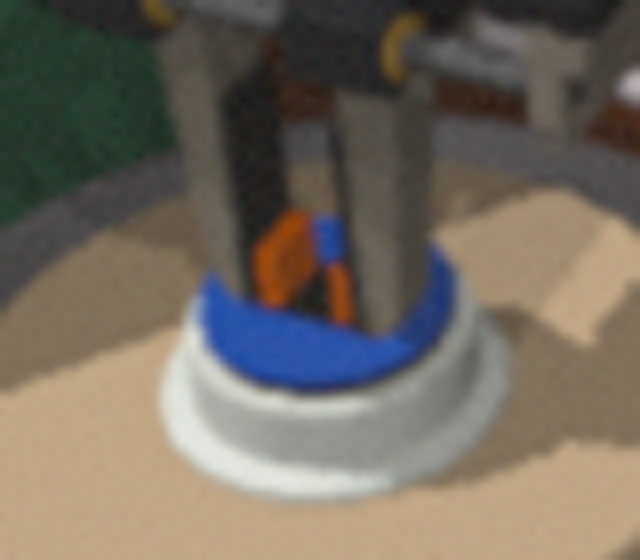

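The crop shows the plate level and centred on the collar, with the seal squeezed about 2.3 mm. I'll press a touch more and then part the fingers while holding.

Request:
{"name": "arm_command", "arguments": {"targets": [[0,0,0.0005,0,0,0],[0,0,0,0,0,0],[0,0,0,0,0,0]]}}

```text
time: 14.58
tcp_pos: [535.6, 271.9, 145.5]
ee_rot: [3.141, -0.0, 1.763]
ft_force: [1.8, -0.3, 5.9]
grip_width: 27.1
```

Request:
{"name": "arm_command", "arguments": {"targets": [[0,0,0,0,0,0],[0,0,0,0,0,0],[0,0,0,0,0,0],[0,0,0,0,0,0]], "fingers": 0.65}}

```text
time: 14.92
tcp_pos: [535.0, 271.8, 145.3]
ee_rot: [-3.141, 0.0, 1.763]
ft_force: [0.9, -0.5, 7.0]
grip_width: 32.4
```

Request:
{"name": "arm_command", "arguments": {"targets": [[0,0,0,0,0,0],[0,0,0,0,0,0],[0,0,0,0,0,0],[0,0,0,0,0,0]], "fingers": 0.5}}

```text
time: 15.25
tcp_pos: [534.6, 271.8, 145.2]
ee_rot: [-3.14, -0.0, 1.763]
ft_force: [-0.7, -0.7, 6.5]
grip_width: 46.0
```

The force held at about 7 N while the tabs went out. Now I'll rise slowly.

Request:
{"name": "arm_command", "arguments": {"targets": [[0,0,-0.0006,0,0,0],[0,0,-0.0006,0,0,0],[0,0,0,0,0,0],[0,0,0,0,0,0]]}}

```text
time: 15.58
tcp_pos: [534.6, 271.7, 146.1]
ee_rot: [-3.14, 0.0, 1.763]
ft_force: [-1.9, 0.5, 4.3]
grip_width: 45.8
```

Request:
{"name": "arm_command", "arguments": {"targets": [[0,0,-0.0006,0,0,0],[0,0,-0.0006,0,0,0],[0,0,-0.001,0,0,0],[0,0,0,0,0,0],[0,0,0,0,0,0]]}}

```text
time: 16.0
tcp_pos: [535.4, 271.8, 148.6]
ee_rot: [-3.142, 0.0, 1.763]
ft_force: [-0.7, -0.0, 0.9]
grip_width: 45.9
```

Request:
{"name": "arm_command", "arguments": {"targets": [[0,0,-0.005,0,0,0],[0,0,-0.01,0,0,0],[0,0,-0.02,0,0,0],[0,0,-0.03,0,0,0],[0,0,-0.03,0,0,0],[0,0,-0.03,0,0,0],[0,0,0,0,0,0],[0,0,0,0,0,0]]}}

```text
time: 16.67
tcp_pos: [536.5, 272.4, 276.6]
ee_rot: [3.137, -0.001, 1.763]
ft_force: [-1.0, 0.0, -0.1]
grip_width: 45.9
```

Run:
```python
from h import *
p,d=save('side','s4'); s=sense(); print(s['ft_force'],s['tcp_pos'])
cv2.imwrite('pics/s4c.png',cv2.resize(p[190:260,145:225,::-1],(640,560),interpolation=cv2.INTER_CUBIC))
h=cv2.cvtColor(p[:,:,::-1].copy(),cv2.COLOR_BGR2HSV); b=(h[...,0]>105)&(h[...,0]<130)&(h[...,1]>150); b[:190]=0;b[260:]=0;b[:,:145]=0;b[:,225:]=0
v,u=np.nonzero(b); P=np.array([w('side',a,c,d[c,a]) for a,c in zip(u,v)])
A=np.c_[P[:,:2]-P[:,:2].mean(0),np.ones(len(P))]
k=np.linalg.lstsq(A,P[:,2],rcond=None)[0]; r=abs(A@k-P[:,2]); g=r<2.5; k=np.linalg.lstsq(A[g],P[g,2],rcond=None)[0]
print(len(P),P.mean(0),'slope',k)
print('bbox ctr',(u.min()+u.max())/2,'pred',pr('side',[535.3,271.8,146.5]))
```

```text
[-0.47768004 -0.77873865 -0.3350877 ] [535.58236348 271.94499411 274.68274895]
277 [529.89829209 278.95406005 145.12777904] slope [ 5.57990606e-03 -6.71735065e-03  1.45167689e+02]
bbox ctr 185.5 pred [185.2098484  226.19355223]
```

View pics/s4c.png

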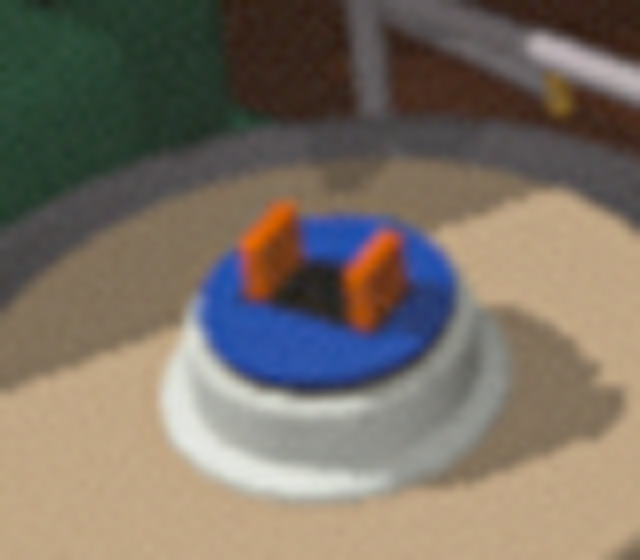

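The crop shows the cap level on the collar with lugs at about (270,250) and (375,280), and slope under 0.01. I'll check the lug spacing (tabs out) and the height above the rim.

Run:
```python
from h import *
f=lambda x,y:(x/8+145-.5,y/8+190-.5)
a=wz('side',*f(243,297),146.5);b=wz('side',*f(345,322),146.5);print(a,b,np.hypot(*(a-b)[:2]),'30 free, 22 pinched')
a=wz('side',*f(275,204),164.5);b=wz('side',*f(380,234),164.5);print(np.hypot(*(a-b)[:2]))
p,d=save('top','t4'); q=p[:,:,::-1].copy()
h=cv2.cvtColor(q,cv2.COLOR_BGR2HSV)
for n in('side',):
  p0=cv2.imread('pics/s4.png');h=cv2.cvtColor(p0,cv2.COLOR_BGR2HSV); d0=np.load('s4.npy')
  o=(h[...,0]<15)&(h[...,1]>190)&(h[...,2]>120); o[:205]=0;o[240:]=0;o[:,:165]=0;o[:,205:]=0
  k,l,s,c=cv2.connectedComponentsWithStats(o.astype(np.uint8));print(s[1:],c[1:])
  big=[i for i in range(1,k) if s[i,4]>15]
  P=[wz('side',*c[i],155.5) for i in big]; print(P, np.hypot(*(P[0]-P[1])[:2]) if len(P)>1 else '','30 free/22 pinched')
# rim height vs plate from the side depth of initial picture
d0=np.load('side0.npy'); d1=np.load('s4.npy'); p0=cv2.imread('pics/side0.png')
rim=[(c,r) for r in range(215,250) for c in range(160,215) if p0[r,c].min()>170]
z=[w('side',c,r,d0[r,c]) for c,r in rim]; z=np.array(z); rr=np.hypot(z[:,0]-535.3,z[:,1]-271.8); m=(rr>27)&(rr<35)&(z[:,2]>133); print('rim z',np.median(z[m,2]),m.sum())
```

```text
[552.00022848 284.09611759 146.5       ] [523.83846352 277.78154138 146.5       ] 28.861026986295997 30 free, 22 pinched
30.797145882550492
[[176 216   6  11  32]
 [188 220   6  10  31]] [[177.875      220.375     ]
 [190.41935484 224.80645161]]
[array([552.18194971, 273.51899452, 155.5       ]), array([521.48037393, 270.81103133, 155.5       ])] 30.82076929913246 30 free/22 pinched
rim z 137.66617733969017 232
```

Lug spacing is 29–31 mm (30 when free, 22 when pinched). The plate sits 7.5 mm above the rim, which means a 1.5 mm squeeze, so the cap is latched. Handing in.

```bash
python3 -c "
from station import *
s=sense();print(s['time'],s['joint_vel'].round(3),s['ft_force']);print(sign_off())"
```

```text
16.7667 [-0.002  0.018  0.015  0.001 -0.002  0.001] [ 0.77959785  0.49325654 -0.35048723]
the job is handed in; nothing more can be done
None
```

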